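# Load a consolidation cell into its frame

### The job

Slide the loose consolidation cell along the bed of its empty loading frame and push it in between the two guide rails, past the sprung balls, until it clicks home against the pins. Then bring that frame's tipped-back yoke forward until it stands upright on its stop, over the cell. Keep the cell on its base, and leave the other frame as it is, with its cell and the ring and stone lying on it.

Things in the scene. Friction and masses are not known exactly. Their poses are not given: they have to be found in the camera images.
- cell_centre (a point): The loose consolidation cell: round and upright, 0.7 to 1 kg, sliding easily on its smooth underside. Brass base 100 mm across, 18 mm high; jacket 84 mm; clamp ring 87 mm, 50 to 60 mm up; loading cap 50 mm, top 68 mm up, small ball to 74 mm: all one piece. This point: on its axis, 31 mm above its underside; z up. Starts 105 to 135 mm in front of seat_a, up to 35 mm to either side.
- seat_a (a point): Where cell_centre is when the cell is fully home in the empty frame, 51 mm above the bench. Axes: +x is the way to push the cell in, from the frame's front to its back; y left, z up. Two pins behind stop the base when home. Yoke pivot blocks stand outside the rails, up to 54 mm above the bench. A gauge post 205 mm high stands 240 mm behind this point.
- bed_a (a point): Middle of the front edge of the empty frame's bed, a flat ground steel plate on which the cell slides; this point is on its top, 20 mm above the bench, 194 mm in front of seat_a (same axes). The plate is 200 mm wide and 296 mm long, level and free of steps.
- mouth_a (a point): Middle of the mouth between the empty frame's two guide rails, on the bed, 62 mm in front of seat_a (same axes). Rails: 18 mm high, inner faces 102 mm apart from 36 mm in front of seat_a to 44 mm behind; in front of that they flare out, to about 130 mm apart here.
- ball_left (a joint): Sprung ball, 12 mm across, 9 mm above the bed, in the empty frame's left rail 19 mm in front of seat_a, standing 5 mm out of it. Value: m pressed into the rail; 0 out, under 0.001 with the cell home, 0.003 to 0.004 as the base's widest part passes. 10 N start to press it, 21 N press it fully. Passing both takes a push of 7 to 12 N; once the base's middle is past, they press the cell on to the pins.
- ball_right (a joint): The same sprung ball in the right rail.
- yoke_a (a joint): Tip of the empty frame's loading yoke about its pivot line, rad: 0 upright on its stop over the seat; starts tipped back, towards the frame's +x, by 0.55 to 0.75. The hinge is stiff and stays where it is left; drawing the bar forward takes 4 to 7 N.
- bar_a (a point): Middle of the yoke's cross-bar: steel, 200 mm long left to right, 22 by 22 mm, on two rods 12 mm thick, 88 mm left and right of the middle, 125 mm from the pivot line. In its middle a load screw: knurled head 28 mm across, 12 mm above the bar (rod nuts 8 mm); spindle 14 to 20 mm thick reaching 52 mm from this point towards the pivot. Axes turn with the yoke: y along the bar, z away from the pivot.
- pivot_a (a point): Middle of the yoke's pivot line, fixed to the empty frame, straight below the bar when upright, 40 mm above the bench; the yoke turns about this point's y axis (x and y as at seat_a).
- cell_b_centre (a point): The other, identical cell, already home in the neighbouring frame: leave it alone. Point as for cell_centre. The neighbouring frame is the same as the empty one, stands to its left or right about 0.3 m away, and its yoke stands upright.
- yoke_b (a joint): Tip of the neighbouring frame's yoke, rad: 0, upright; leave it so.
- cutting_ring: Bystander: steel ring 58 mm across, 20 mm high, lying on the front of the neighbouring frame's bed. Origin under its centre.
- porous_stone: Bystander: terracotta-brown disc 50 mm across, 8 mm thick, on the front of the neighbouring frame's bed. Origin under its centre.
Mind the look-alikes: they are no part of the job. Leave any blue look-alike of the part that bears cell_centre alone.

How it is judged (in metres and radians):
On the way, in this order (a step that is already met when the one before it is completed fails the run):
1. the cell stands clicked home between the rails of the empty frame (distance between cell_centre and seat_a below 0.004 m and angle between cell_centre's own z axis and vertical below 0.05 rad and value of joint each of ball_left, ball_right below 0.002 m), for 0.2 s.
2. the yoke stands upright over the cell (value of joint yoke_a below 0.05 rad), for 0.2 s.
At the end, for the whole second after the job is handed in: The cell stands upright (within 0.05 rad), its centre within 4 mm of the seat, both sprung balls out again (pressed in less than 2 mm), and the yoke of that frame is within 0.05 rad of upright (all of step 1 and value of joint yoke_a below 0.05 rad); the robot touches nothing.
It fails at once if the cell is tipped by more than 0.3 rad (angle between cell_centre's own z axis and vertical above 0.3 rad).
It fails at once if the neighbouring frame's cell is moved by more than 5 mm or its yoke tipped by more than 0.06 rad (distance of cell_b_centre from where it was at the start of the episode above 0.005 m or value of joint yoke_b above 0.06 rad).
It fails at once if the ring or the stone on the neighbouring frame is moved by more than 20 mm (distance of any of cutting_ring, porous_stone from where it was at the start of the episode above 0.02 m).
It also fails if it takes over 59 s, if anything falls off the work surface, if the arm or the gripper's body presses on something with over 40 N, if the wrist force passes 120 N, or if a joint passes its speed limit or range.

### The arm

A 7-joint arm with a two-finger parallel gripper is mounted at the origin on the work surface. World frame = base frame: x ahead of the robot, y to its left, z up, the work surface at z = 0. Lengths are in m, angles in degrees, forces in N, time in s.
With the tool pointing down it reaches from about 0.425 to 0.875 m from the base axis. Payload 4.7 kg.
Tool frame: the origin (TCP) lies on the front face of the gripper's body, between the roots of the fingers; the fingertips stand 70 mm ahead of it and the grasp point (between the pads) lies 51 mm ahead of it (tip_extent is the distance from the TCP to the fingertips, in m); z points along the fingers, y is the direction in which the jaws open and shut (so a half turn about z gives the same grasp; the last joint's range is limited). The gripper opens to 87 mm and grips with 3 to 60 N. Pads are 19 mm wide; open, the fingers measure 117 mm over their backs; the gripper's body (75 mm by 190 mm) begins 51 mm behind the grasp point.
Start: joints at [-64.452, 18.392, -4.016, 83.108, 1.295, 78.541, -3.26], TCP at [0.272, 0.59, 0.292] pointing down, gripper open.
Joint ranges: [-163.93, 163.93], [-17.29, 119.83], [-79.2, 71.16], [3.27, 140.29], [-89.18, 269.18], [5.43, 117.66], [-154.24, 154.24]. Speed limits (degrees/s): [147.25, 147.25, 180, 180, 180, 180, 180].

### API

Orientations are given as [roll, pitch, yaw] about the fixed x, y, z axes, in that order (R = Rz(yaw) Ry(pitch) Rx(roll)).
In Python, from cell import * gives the robot as it stands.
- The arm moves only by the tool carry_out, never from a script. Its argument "increments" is text: rows parted by semicolons, each of 7 numbers parted by spaces: the opening, from 0 (shut) to 1 (fully open), then the shift along the tool's x, y, z in m, then the turn, a rotation vector about the tool's x, y, z in degrees. A call has 1 to 20 rows; each row shifts and turns the pose as measured when the row begins, along the tool's axes as they then stand; what a row does not reach is not made up. A row lasts 1/8 s, in which the tool goes at most 62.5 mm and 10.7 degrees, less where a joint would pass 70% of its speed; a pose out of reach is approached as far as the arm can. A call is refused whole if a number of a shift passes 0.0625 or a number of a turn 10.7, either way. A call with a gripper value outside its range is refused whole. The fingers move at their own pace and stop on an object; "force" is the grip in N (left out, the last holds). Time passes only in rows, so rows that do not move let the fingers close. It gives the time, the measured TCP pose, the force and the opening at its end, in the units of the state.
- get_obs(): the state, without advancing time (a new reading comes with each control period).
- read_camera(name): name is "side" or "top" or "wrist"; returns a dict with "img" (480x640x3 uint8, blue, green, red), "fx", "fy", "cx", "cy" (pixels), "k1" (the pictures are not rectified: a ray, as slopes to the right and down, at radius r is drawn at 1 + k1 r^2 times it, then the intrinsics apply), "world_from_camera" (4x4, takes a point from camera to world coordinates). Camera axes: x right, y down, z forward; pixel columns grow to the right and rows downward; lengths in m; the calibration is good to about 2 mm. A picture is of the moment at which its call begins. There is no depth.
- sign_off(): hands the job in, once; it reports no verdict.
Trained networks look in a picture, given as the dict that the camera call returned (one of the last four; its "shot" number tells which), for a name from the list of things; names that differ only in an ending like _2 or _b are one class to them, and where a whole thing is asked for, a point or a joint stands for the part that bears it (a point fixed in the world has none). Each returns a list of dicts, best first, with "confidence" (0 to 1); they miss things now and then, are a little off and sometimes report something else, mostly with a low value. They report only what shows in the picture. A call takes as long as a camera call. They do not tell look-alikes from the thing itself.
- masks_of(target, picture): "pixels" (480x640 bool, what is visible of it) and "bbox" ([left, top, right, bottom] in pixels, round what is visible of it).
The state is a dict: "time_s": time; "qpos": joint angles; "joint_velocities": joint speeds; "effort": joint torques, N m; "tool_pos": TCP position; "tool_rot": TCP orientation; "force": force on the tool from outside, world axes, zero at the start; "wrist_torque": the same for the moment, N m; "grip_width": finger opening in m.
Only numpy, scipy, OpenCV 4.12 (cv2) and the standard library are available. Lean on these libraries where they do the work, as an engineer would, in place of code of your own. Each camera call takes 0.05 s, during which the arm holds its last target.

## Working session

There is one attempt and no reset: what is moved stays moved. The work goes in short steps, Python scripts to look and compute and a tool call to move; the robot and the scene stay as the last step left them, time stands still between calls to the robot, and variables do not carry over. Pictures are saved under pics/ and viewed, and the job is handed in when it is done.

Besides the shell and the picture viewer there is one more tool, called after "Call:" as name(argument=value, ...) on one line, values as JSON. carry_out: Moves the arm, as the interface text tells. Its arguments: {"type":"object","properties":{"increments":{"type":"string"},"force":{"type":"number"}},"required":["increments"]}

```bash
ls; mkdir -p pics; python3 - <<'E'
from cell import *
import cv2
o=get_obs(); print(o)
for n in ("side","top","wrist"):
    p=read_camera(n); cv2.imwrite(f"pics/{n}0.png",p["img"]); print(n,p["fx"],p["fy"],p["cx"],p["cy"],p["k1"],p["world_from_camera"])
E
```

```text
pics
{'time_s': 0.0, 'qpos': array([-64.45167823,  18.43871924,  -4.01709208,  83.17318012,
         1.29622108,  78.54003232,  -3.25986471]), 'joint_velocities': array([-0.03329662, -0.01334044, -0.10457872,  0.08314637,  0.06292812,
       -0.11707921,  0.01156729]), 'effort': array([ 1.09165820e-03, -4.91306126e+01, -4.03330754e-01, -3.12517869e+01,
       -6.40367414e-02,  4.38136433e-02,  1.66299019e-04]), 'tool_pos': array([0.27189102, 0.58995598, 0.29118055]), 'tool_rot': array([-1.79893383e+02,  6.33561413e-03,  1.55263256e+02]), 'force': array([-0.1133789 ,  0.77916424, -0.02620798]), 'wrist_torque': array([-0.04109365, -0.02460456, -0.02012232]), 'grip_width': 0.08690178764127439}
side 575.55155610994 575.55155610994 326.03571362463884 241.0397559662963 -0.13627078781041363 [[ 0.87815991 -0.2423662   0.41242429 -0.09005528]
 [-0.47793833 -0.48102209  0.73497802 -0.80569189]
 [ 0.02025136 -0.84254161 -0.53825042  0.7618611 ]
 [ 0.          0.          0.          1.        ]]
top 485.91517761217915 485.91517761217915 307.75229716986183 241.90506043062945 -0.1264053438995248 [[ 0.00284395 -0.99818988  0.06007398  0.33703482]
 [-0.99996936 -0.00240056  0.00745149  0.05753806]
 [-0.00729379 -0.06009333 -0.99816611  0.99941063]
 [ 0.          0.          0.          1.        ]]
wrist 357.4621335633659 357.4621335633659 315.67768721084565 241.52728622423854 -0.039403463563498685 [[ 0.41872873  0.86508859  0.27620279  0.19507145]
 [ 0.90811025 -0.39841436 -0.12884786  0.62511769]
 [-0.00142165  0.30477489 -0.95242336  0.38442083]
 [ 0.          0.          0.          1.        ]]
```

View pics/side0.png

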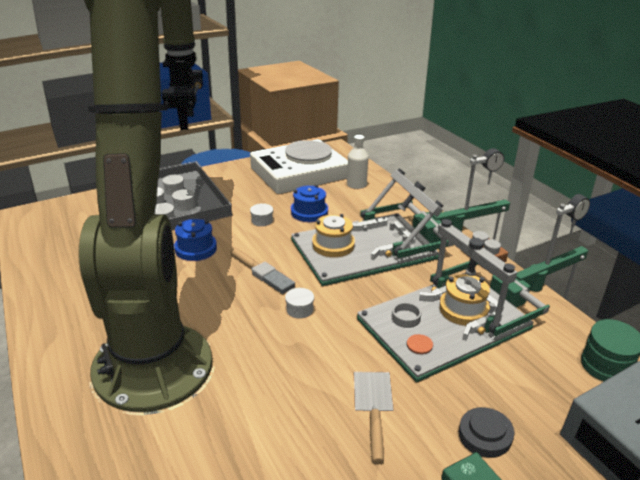

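View pics/top0.png

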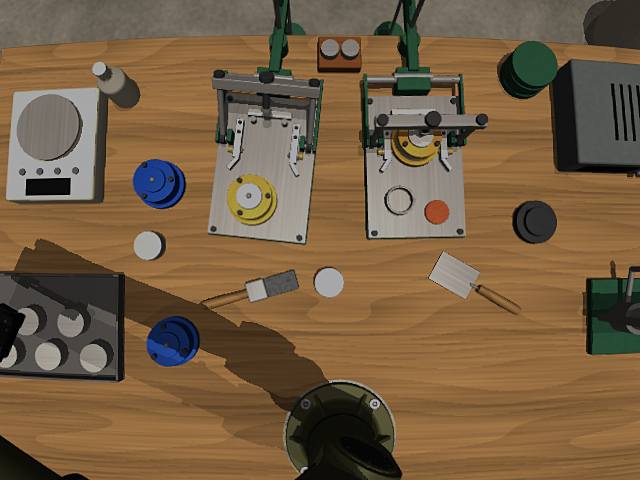

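View pics/wrist0.png

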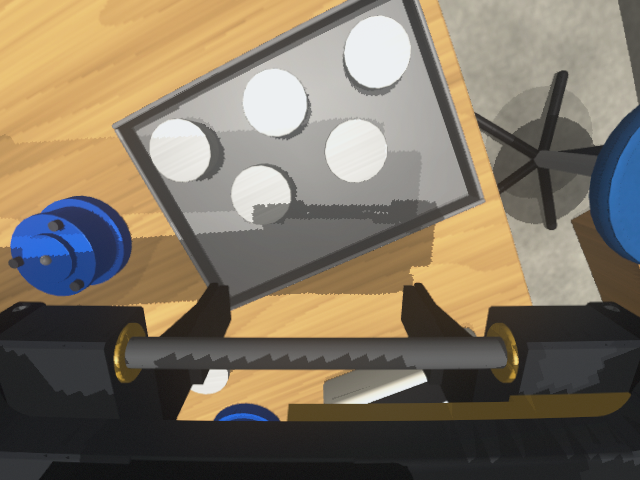

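```bash
cat > h.py <<'E'
import numpy as np, cv2
from cell import *
def K(p): return np.array([[p["fx"],0,p["cx"]],[0,p["fy"],p["cy"]],[0,0,1.]])
def ray(p,uv):
    q=cv2.undistortPoints(np.array(uv,float).reshape(-1,1,2),K(p),np.array([p["k1"],0,0,0.])).reshape(-1,2)
    T=p["world_from_camera"]; d=np.c_[q,np.ones(len(q))]@T[:3,:3].T
    return T[:3,3],d
def onz(p,uv,z):
    o,d=ray(p,uv); return o+d*((z-o[2])/d[:,2])[:,None]
def proj(p,X):
    T=np.linalg.inv(p["world_from_camera"]); X=np.atleast_2d(X)
    r,_=cv2.Rodrigues(T[:3,:3]); return cv2.projectPoints(X.astype(float),r,T[:3,3],K(p),np.array([p["k1"],0,0,0.]))[0].reshape(-1,2)
E
python3 - <<'E'
from h import *
p=read_camera("top"); s=read_camera("side")
im=p["img"]; c=im[60:260,190:340]; cv2.imwrite("pics/topA.png",cv2.resize(c,(600,800),interpolation=cv2.INTER_CUBIC)[:,:])
c=s["img"][150:290,280:520]; cv2.imwrite("pics/sideA.png",cv2.resize(c,None,fx=3.3,fy=3.3,interpolation=cv2.INTER_CUBIC))
for n,pp in (("top",p),("side",s)):
  for t in ("cell_centre","bar_a","yoke_a","bed_a","ball_left"):
    try:
      for d in masks_of(t,pp):
        m=d["pixels"]; ys,xs=np.nonzero(m); print(n,t,round(d["confidence"],2),np.round(d["bbox"],1),xs.mean().round(1),ys.mean().round(1))
    except Exception as e: print(n,t,e)
E
```

```text
top cell_centre 0.9 [226.  174.1 277.2 225.5] 251.4 199.3
top cell_centre 0.68 [143.1 314.  198.7 368.5] 172.9 341.1
top bar_a 0.84 [209.6  69.1 321.  154.4] 265.8 94.8
top yoke_a 0.81 [211.1  64.9 323.  152.3] 265.5 94.7
top yoke_a 0.71 [368.7 109.3 485.4 146.1] 429.5 123.7
top bed_a 0.91 [208.2   0.  320.8 245.9] 267.2 139.6
top bed_a 0.57 [425.9 199.7 452.4 226.4] 436.5 211.9
side cell_centre 0.8 [313.4 214.4 355.2 259.3] 333.9 236.6
side cell_centre 0.69 [290.5 187.1 333.4 225.1] 309.1 204.2
side cell_centre 0.62 [176.3 219.8 214.8 260.1] 194.5 240.0
side cell_centre 0.41 [389.1 301.3 422.4 326.7] 406.2 314.3
side bar_a 0.71 [434.3 219.2 516.3 335.2] 475.7 262.3
side bar_a 0.6 [361.5 172.  444.1 256.7] 409.9 203.6
side yoke_a 0.8 [431.8 216.5 520.7 332.6] 476.1 263.0
side yoke_a 0.61 [360.3 164.  444.4 257.1] 408.6 203.1
side bed_a 0.85 [291.4 150.1 512.5 288.3] 399.1 229.8
side bed_a 0.52 [361.8 170.5 444.9 255.5] 409.0 203.5
```

View pics/topA.png

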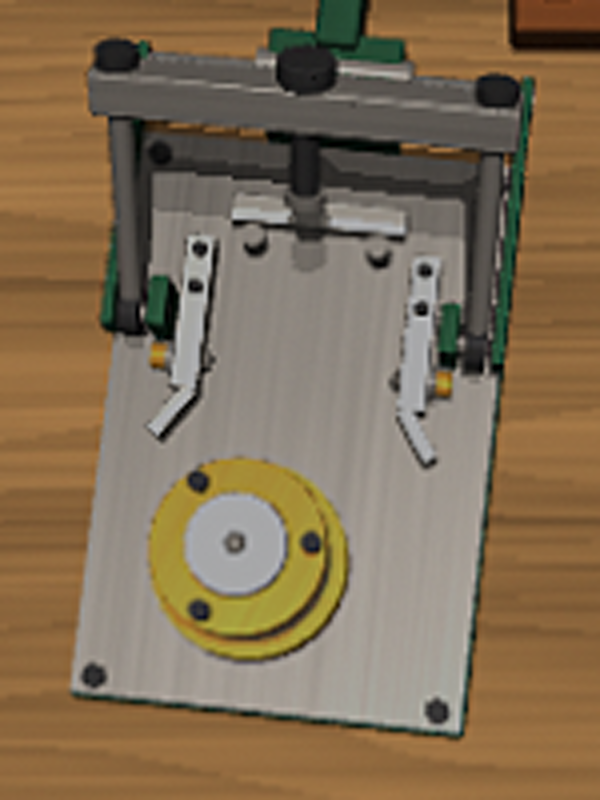

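View pics/sideA.png

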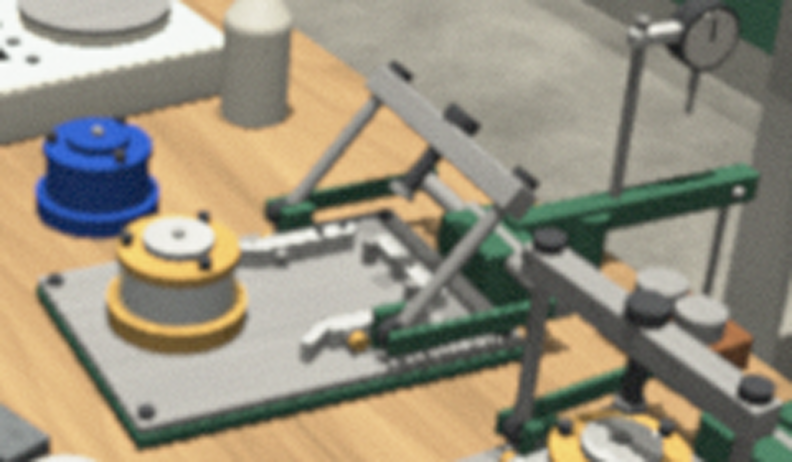

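```bash
cat >> h.py <<'E'
E
python3 - <<'E'
from h import *
p=read_camera("top")
f=lambda c:np.array(c)/4.+[190-.4,60-.4]
co=f([[73,692],[462,735],[498,372],[148,135]])
X=onz(p,co,0.02); print(X.round(4)); 
fm=(X[0]+X[1])/2; w=X[0]-X[1]; print(np.linalg.norm(w), "yaw from front",np.degrees(np.arctan2(-w[0],w[1])), "right edge",np.degrees(np.arctan2(*(X[2]-X[1])[[1,0]])))
S=f([[93,676],[437,711],[161,152]]); Y=onz(p,S,0.022);print(Y.round(4))
d=Y[0]-Y[1];print(np.linalg.norm(d),np.degrees(np.arctan2(-d[0],d[1]))); d=Y[2]-Y[0];print(np.linalg.norm(d),np.degrees(np.arctan2(d[1],d[0])))
P=onz(p,f([[234,542]]),.094);print("cell",P)
C=onz(p,[[251.4,199.3]],.04);print(C)
s=read_camera("side"); 
print("cell side ball",onz(s,[[280+178/3.3,150+235/3.3]],.094))
s2=np.array([[55,281],[146,411]])/3.3+[280,150]; print(onz(s,s2,.022))
E
```

```text
[[0.4145 0.2683 0.02  ]
 [0.393  0.0702 0.02  ]
 [0.5795 0.0524 0.02  ]
 [0.7071 0.2356 0.02  ]]
0.19924826524850567 yaw from front -6.172577310802991 right edge -5.466808201333454
[[0.4225 0.2577 0.022 ]
 [0.405  0.0828 0.022 ]
 [0.697  0.2282 0.022 ]]
0.17576613031263805 -5.69933233602774
0.2761210595110697 -6.137717963010246
cell [[0.479652   0.17700743 0.094     ]]
[[0.47968445 0.17740488 0.04      ]]
cell side ball [[0.4779371 0.1719223 0.094    ]]
[[0.42591629 0.25991141 0.022     ]
 [0.40820002 0.0866639  0.022     ]]
```

```bash
cat >> h.py <<'E'
from scipy.optimize import least_squares
YAW=np.radians(-5.9)
def W(seat,pts,yaw=YAW):
    pts=np.atleast_2d(pts).astype(float); c,s=np.cos(yaw),np.sin(yaw)
    R=np.array([[c,-s,0],[s,c,0],[0,0,1]]); return pts@R.T+np.array([seat[0],seat[1],0])
E
python3 - <<'E'
from h import *
p=read_camera("top"); s=read_camera("side")
f=lambda c:np.array(c)/4.+[190-.4,60-.4]
g=lambda c:np.array(c)/3.3+[280-.35,150-.35]
# bed corner + yoke rod-nut tops (r=125+11+8=144)
nuts_t=f([[116,48],[497,86]]); head_t=f([[306,62]]); nuts_s=g([[401,69],[524,179]])
cor_t=f([[73,692],[462,735]]); cor_s=g([[40,287],[145,436]])
def bar(seat,yaw,th):
    r=.144; return W(seat,[[r*np.sin(th),.088,.04+r*np.cos(th)],[r*np.sin(th),-.088,.04+r*np.cos(th)]],yaw)
C=[[-.194,.1,.02],[-.194,-.1,.02]]
def res(v,w):
    st=v[:2]; r=[]
    if 't' in w: r+=[proj(p,W(st,C,v[2]))-cor_t, proj(p,bar(st,v[2],v[3]))-nuts_t]
    if 's' in w: r+=[proj(s,W(st,C,v[2]))-cor_s, proj(s,bar(st,v[2],v[3]))-nuts_s]
    return np.concatenate(r).ravel()
for w in ("t","s","ts"):
    q=least_squares(res,[.597,.15,YAW,.65],args=(w,),loss="soft_l1"); print(w,q.x.round(4),np.degrees(q.x[2]).round(2),q.fun.round(1))
v=q.x; st=v[:2]
pts=np.vstack([W(st,[[x,y,.038] for x in (-.036,.044) for y in (.051,-.051)]+[[-.062,.065,.038],[-.062,-.065,.038]]+[[-.019,.051,.029],[-.019,-.051,.029],[0,0,.02]]+C+[[.102,.1,.02],[.102,-.1,.02],[0,.1,.04],[0,-.1,.04]],v[2]),bar(st,v[2],v[3])])
for n,pp,b,k in (("t",p,(190,60,150,200),4),("s",s,(280,150,240,140),3.3)):
    c=pp["img"][b[1]:b[1]+b[3],b[0]:b[0]+b[2]]; c=cv2.resize(c,None,fx=k,fy=k,interpolation=cv2.INTER_CUBIC)
    for x,y in (proj(pp,pts)-[b[0],b[1]]+.5)*k: cv2.circle(c,(int(x),int(y)),4,(255,0,255),1)
    if n=="t": c=c[:,:]
    cv2.imwrite(f"pics/ov_{n}.png",cv2.resize(c,(450,600)) if n=="t" else c)
E
```

```text
t [ 0.5969  0.15   -0.102   0.7113] -5.84 [-0.5  0.2 -0.  -0.3  0.   0.5  0.4 -0.4]
s [ 0.5969  0.143  -0.108   0.6395] -6.19 [ 0.2 -0.3 -0.6  0.8 -0.2  0.   0.7 -0.7]
ts [ 0.5976  0.1494 -0.0998  0.6914] -5.72 [ 0.  -0.   0.5 -0.8 -0.1  1.   0.5 -0.2 -0.8 -1.3 -1.1 -0.6  0.1  0.2
  1.3 -0.9]
```

View pics/ov_t.png

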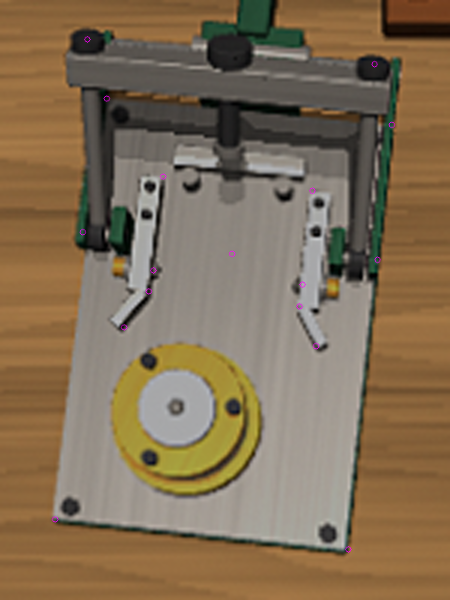

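View pics/ov_s.png

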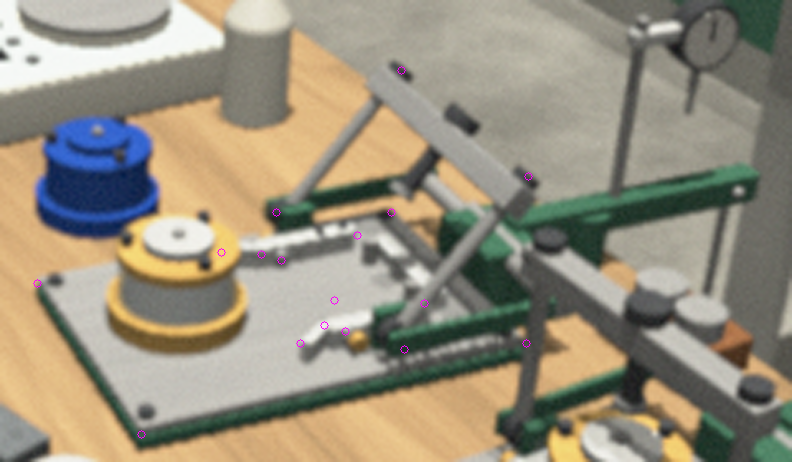

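Call:
carry_out(increments="0.575 0 0 0 0 0 -9.5; 0.575 0 0 0 0 0 -9.4; 0.575 -0.02 -0.0435 0 0 0 0; 0.575 -0.02 -0.0435 0 0 0 0; 0.575 -0.02 -0.0435 0 0 0 0; 0.575 -0.02 -0.0435 0 0 0 0; 0.575 -0.02 -0.0435 0 0 0 0; 0.575 -0.02 -0.0435 0 0 0 0; 0.575 -0.02 -0.0435 0 0 0 0; 0.575 -0.02 -0.0435 0 0 0 0; 0.575 -0.02 -0.0435 0 0 0 0; 0.575 0 0 0 0 0 0", force=30)

```text
time_s: 2.45
tool_pos: [0.4203, 0.1718, 0.2925]
tool_rot: [179.7, 0.2, 174.8]
force: [-0.2, 0.8, -0.4]
grip_width: 0.0499
```

```bash
cat >> h.py <<'E'
SEAT=np.array([.597,.149]); YAW=np.radians(-5.8)
def st():
    o=get_obs(); c,s=np.cos(YAW),np.sin(YAW); d=o["tool_pos"][:2]-SEAT
    print("t",round(o["time_s"],2),"u %.4f v %.4f z %.4f"%(d[0]*c+d[1]*s,-d[0]*s+d[1]*c,o["tool_pos"][2]),"rot",o["tool_rot"].round(2),"F",(o["force"][:2]@np.array([[c,-s],[s,c]])).round(2),o["force"][2].round(2),"w",round(o["grip_width"],4),"q7",o["qpos"].round(0))
E
python3 -c "
from h import *
st()
p=read_camera('wrist');cv2.imwrite('pics/w1.png',p['img'])"
```

```text
t 2.45 u -0.1781 v 0.0048 z 0.2925 rot [1.7972e+02 1.7000e-01 1.7483e+02] F [-0.31  0.8 ] -0.43 w 0.0499 q7 [-38.  -6.  12. 110.   1.  76.  58.]
```

View pics/w1.png

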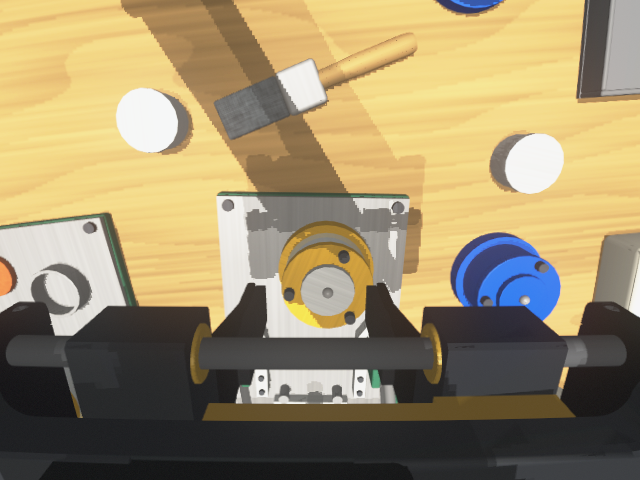

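Call:
carry_out(increments="0.575 0.01 0.0096 0 0 0 0.6; 0.575 0 0 0.05 0 0 0; 0.575 0 0 0.05 0 0 0; 0.575 0 0 0.04 0 0 0; 0.575 0 0 0.01 0 0 0; 0.575 0 0 0 0 0 0")

```text
time_s: 3.25
tool_pos: [0.4096, 0.1949, 0.1413]
tool_rot: [179.3, 0.4, 175.1]
force: [-0.1, -0.4, 0.3]
grip_width: 0.05
```

```bash
python3 -c "
from h import *
st()
p=read_camera('side');cv2.imwrite('pics/s2.png',cv2.resize(p['img'][120:300,230:470],None,fx=3.3,fy=3.3))
w=read_camera('wrist');cv2.imwrite('pics/w2.png',w['img'])
for d in masks_of('cell_centre',read_camera('top')): print(d['confidence'],d['bbox'])"
```

```text
t 3.25 u -0.1911 v 0.0267 z 0.1413 rot [179.3    0.35 175.06] F [-0.05 -0.42] 0.35 w 0.05 q7 [-39.   2.  11. 121.  -1.  57.  57.]
0.83 [233.7, 176.8, 276.6, 212.6]
0.81 [146.6, 315.7, 201.2, 364.4]
0.65 [385.3, 185.0, 415.9, 214.1]
0.6 [131.9, 156.6, 181.2, 201.2]
```

View pics/s2.png

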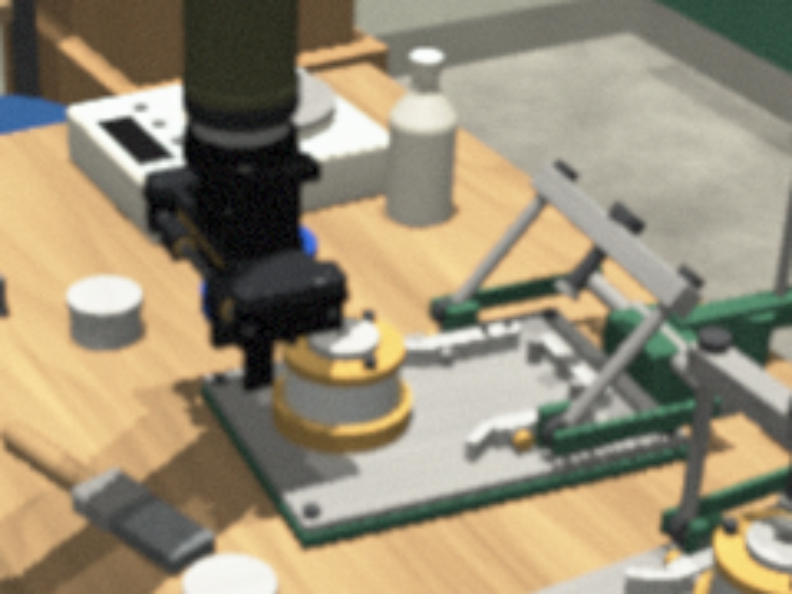

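View pics/w2.png

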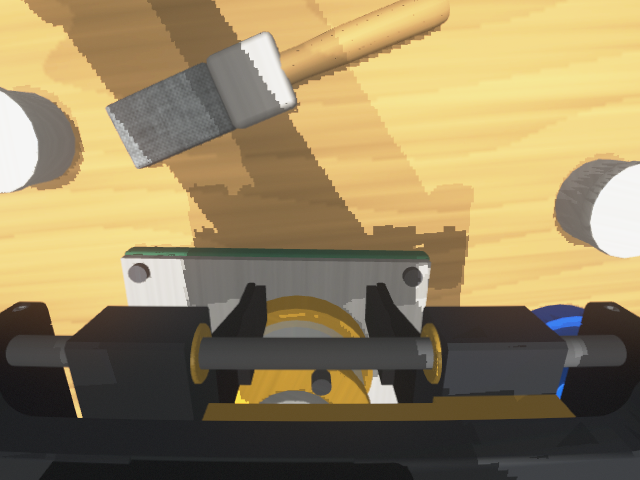

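Call:
carry_out(increments="0.575 0 -0.012 0 0.7 0.3 0.9; 0.575 0 0 0.01 0 0 0; 0.575 0 0 0 0 0 0")

```text
time_s: 3.82
tool_pos: [0.4108, 0.182, 0.1338]
tool_rot: [179.8, 0.4, 174.0]
force: [0.1, -0.4, -0.0]
grip_width: 0.0501
```

```bash
python3 -c "
from h import *
st()"
```

```text
t 3.83 u -0.1886 v 0.0140 z 0.1338 rot [179.79   0.35 173.97] F [ 0.17 -0.38] -0.02 w 0.0501 q7 [-39.   2.  11. 122.  -0.  56.  57.]
```

Call:
carry_out(increments="0.575 0 0 0.018 0 0 0; 0.575 0 0 0.016 0 0 0; 0.575 0 0 0 0 0 0; 0.575 0 0 0 0 0 0")

```text
time_s: 4.32
tool_pos: [0.4116, 0.1824, 0.0997]
tool_rot: [179.7, 0.4, 173.9]
force: [0.5, -1.1, -1.3]
grip_width: 0.05
```

```bash
python3 -c "
from h import *
st()
p=read_camera('side');cv2.imwrite('pics/s3.png',cv2.resize(p['img'][150:300,270:430],None,fx=4,fy=4))"
```

```text
t 4.33 u -0.1878 v 0.0145 z 0.0997 rot [179.74   0.41 173.94] F [ 0.56 -1.  ] -1.26 w 0.05 q7 [-38.   5.  12. 123.  -1.  51.  58.]
```

View pics/s3.png

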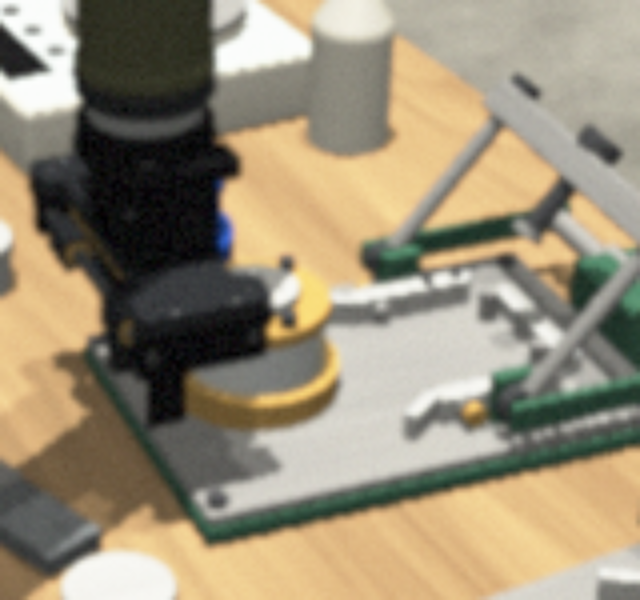

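Call:
carry_out(increments="0.575 -0.006 0 0 0 0 0; 0.575 -0.006 0 0 0 0 0; 0.575 -0.006 0 0 0 0 0; 0.575 -0.006 0 0 0 0 0; 0.575 -0.006 -0.0015 0 0 0 0; 0.575 -0.006 -0.0015 0 0 0 0; 0.575 0 0 0 0 0 0")

```text
time_s: 5.25
tool_pos: [0.4494, 0.1759, 0.1008]
tool_rot: [179.7, 0.4, 174.0]
force: [-0.4, 0.4, -0.7]
grip_width: 0.0498
```

```bash
python3 -c "
from h import *
st()
p=read_camera('side');cv2.imwrite('pics/s4.png',cv2.resize(p['img'][150:300,270:430],None,fx=4,fy=4))"
```

```text
t 5.25 u -0.1496 v 0.0118 z 0.1008 rot [179.68   0.36 173.97] F [-0.47  0.35] -0.71 w 0.0498 q7 [-37.   9.  13. 119.  -3.  52.  62.]
```

View pics/s4.png

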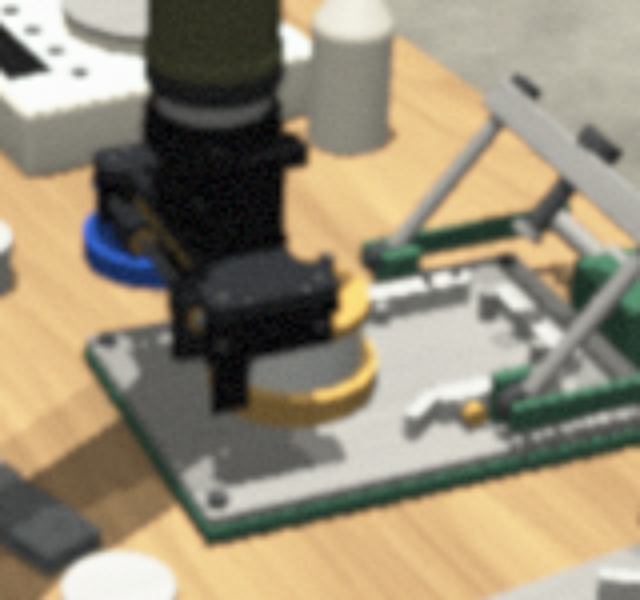

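Call:
carry_out(increments="0.575 -0.005 -0.0013 0 0 0 0; 0.575 -0.005 -0.0013 0 0 0 0; 0.575 -0.005 -0.0013 0 0 0 0; 0.575 -0.005 -0.0013 0 0 0 0; 0.575 -0.005 -0.0013 0 0 0 0; 0.575 -0.005 -0.0013 0 0 0 0; 0.575 -0.005 -0.0013 0 0 0 0; 0.575 -0.005 -0.0013 0 0 0 0; 0.575 0 0 0 0 0 0")

```text
time_s: 6.42
tool_pos: [0.4901, 0.1605, 0.1008]
tool_rot: [179.7, 0.3, 174.0]
force: [0.3, -0.5, -0.6]
grip_width: 0.05
```

```bash
python3 -c "
from h import *
st()
p=read_camera('top');cv2.imwrite('pics/t5.png',cv2.resize(p['img'][60:260,180:340],None,fx=3.7,fy=3,interpolation=2)[:600])
p=read_camera('side');cv2.imwrite('pics/s5.png',cv2.resize(p['img'][150:300,290:450],None,fx=4,fy=4))"
```

```text
t 6.42 u -0.1075 v 0.0006 z 0.1008 rot [179.69   0.3  174.  ] F [ 0.39 -0.45] -0.59 w 0.05 q7 [-34.  13.  14. 115.  -4.  53.  66.]
```

View pics/t5.png

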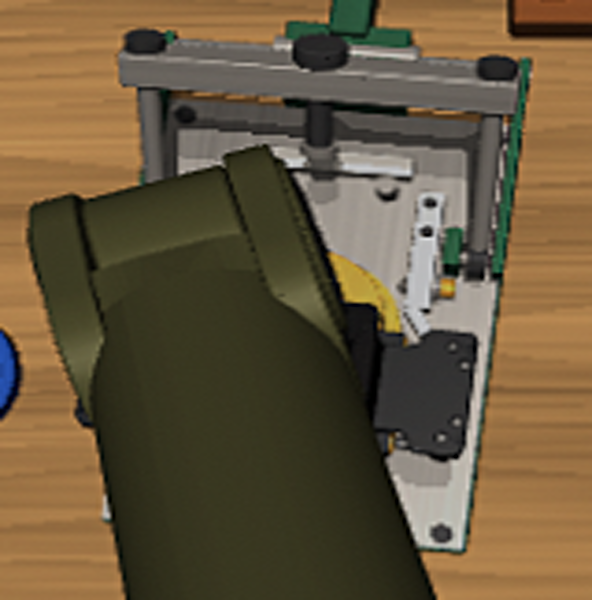

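View pics/s5.png

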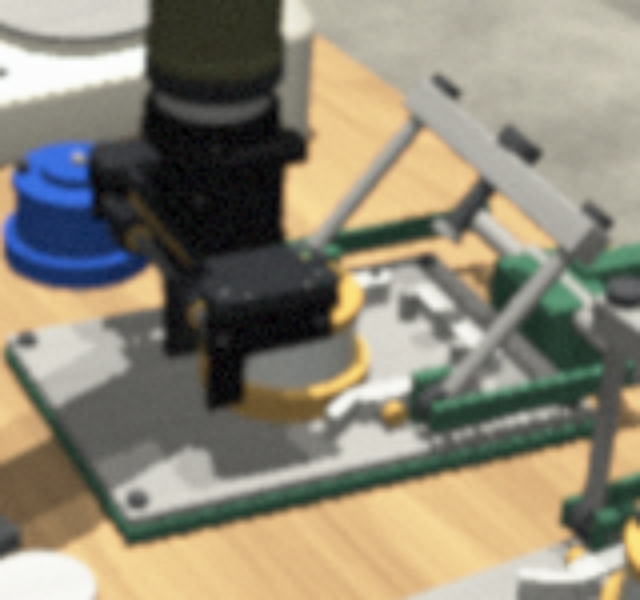

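Call:
carry_out(increments="0.575 -0.005 0 0 0 0 0; 0.575 -0.005 0 0 0 0 0; 0.575 -0.005 0 0 0 0 0; 0.575 -0.005 0 0 0 0 0; 0.575 -0.005 0 0 0 0 0")

```text
time_s: 7.15
tool_pos: [0.51, 0.1596, 0.0994]
tool_rot: [179.8, -0.5, 174.2]
force: [-13.2, 0.8, 5.5]
grip_width: 0.0501
```

```bash
python3 -c "
from h import *
st()"
```

```text
t 7.15 u -0.0877 v 0.0018 z 0.0994 rot [179.77  -0.54 174.16] F [-13.25  -0.53] 5.53 w 0.0501 q7 [-33.  15.  14. 112.  -5.  54.  68.]
```

Call:
carry_out(increments="0.575 -0.005 0 0 0 0 0; 0.575 -0.005 0 0 0 0 0; 0.575 -0.005 0 0 0 0 0")

```text
time_s: 7.52
tool_pos: [0.5126, 0.1597, 0.0954]
tool_rot: [-179.9, -2.3, 174.3]
force: [-13.2, 1.0, 6.0]
grip_width: 0.05
```

```bash
python3 -c "
from h import *
st()
p=read_camera('side');cv2.imwrite('pics/s6.png',cv2.resize(p['img'][150:300,290:450],None,fx=4,fy=4))
p=read_camera('wrist');cv2.imwrite('pics/w6.png',p['img'])"
```

```text
t 7.53 u -0.0850 v 0.0021 z 0.0954 rot [-179.9    -2.34  174.34] F [-13.25  -0.32] 5.97 w 0.05 q7 [-32.  17.  14. 110.  -6.  56.  69.]
```

View pics/s6.png

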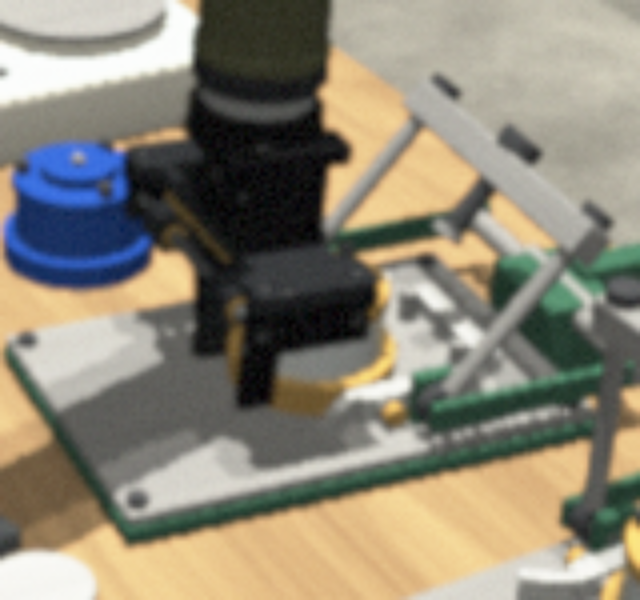

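View pics/w6.png

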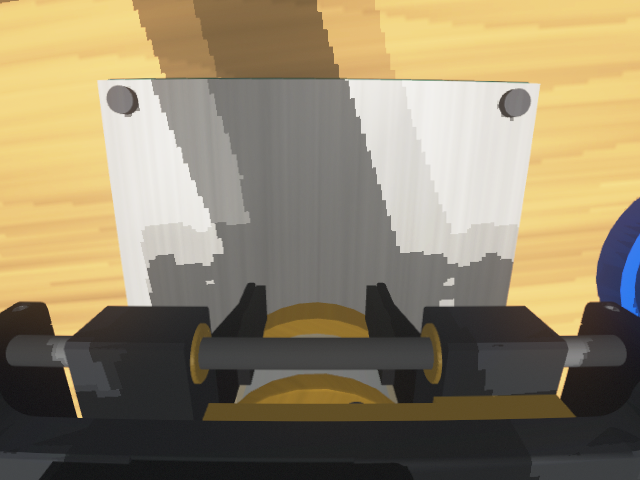

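Call:
carry_out(increments="0.575 0.003 -0.001 -0.005 0 -2.3 0; 0.575 0 0 0 0 0 0")

```text
time_s: 7.88
tool_pos: [0.5082, 0.1598, 0.0991]
tool_rot: [-179.9, -0.2, 174.4]
force: [-4.2, 0.9, 2.0]
grip_width: 0.0505
```

```bash
python3 -c "
from h import *
st()"
```

```text
t 7.88 u -0.0895 v 0.0017 z 0.0991 rot [-179.86   -0.2   174.43] F [-4.3   0.47] 2.0 w 0.0505 q7 [-33.  15.  14. 112.  -4.  54.  68.]
```

Call:
carry_out(increments="0.575 -0.006 -0.001 -0.001 0 0 0; 0.575 -0.007 -0.0005 -0.001 0 -0.7 0; 0.575 -0.008 0 -0.002 0 -1 0")

```text
time_s: 8.25
tool_pos: [0.519, 0.1585, 0.0992]
tool_rot: [-179.7, 0.1, 174.6]
force: [-7.3, 1.7, -3.0]
grip_width: 0.0504
```

```bash
python3 -c "
from h import *
st()"
```

```text
t 8.25 u -0.0785 v 0.0015 z 0.0992 rot [-1.7968e+02  9.0000e-02  1.7463e+02] F [-7.42  1.  ] -2.95 w 0.0504 q7 [-33.  16.  14. 111.  -4.  54.  68.]
```

Call:
carry_out(increments="0.575 -0.006 0 0 0 0 0; 0.575 -0.006 0 -0.001 0 -0.3 0")

```text
time_s: 8.5
tool_pos: [0.5279, 0.1578, 0.0988]
tool_rot: [-179.6, -0.1, 174.7]
force: [-3.6, 0.6, -1.8]
grip_width: 0.0503
```

```bash
python3 -c "
from h import *
st()"
```

```text
t 8.5 u -0.0697 v 0.0017 z 0.0988 rot [-1.7958e+02 -1.1000e-01  1.7470e+02] F [-3.66  0.22] -1.81 w 0.0503 q7 [-32.  17.  15. 109.  -5.  54.  69.]
```

Call:
carry_out(increments="0.575 -0.005 0 -0.001 0 0 0; 0.575 -0.005 0 0 0 0 0; 0.575 -0.004 0 0 0 0 0; 0.575 0 0 0 0 0 0")

```text
time_s: 9.0
tool_pos: [0.5459, 0.1555, 0.1009]
tool_rot: [-179.6, 0.2, 174.6]
force: [-2.8, 0.9, -0.4]
grip_width: 0.0502
```

```bash
python3 -c "
from h import *
st()
p=read_camera('side');cv2.imwrite('pics/s7.png',cv2.resize(p['img'][150:300,310:470],None,fx=4,fy=4))"
```

```text
t 9.0 u -0.0515 v 0.0013 z 0.1009 rot [-179.6     0.19  174.62] F [-2.87  0.58] -0.42 w 0.0502 q7 [-32.  18.  15. 107.  -5.  55.  70.]
```

View pics/s7.png

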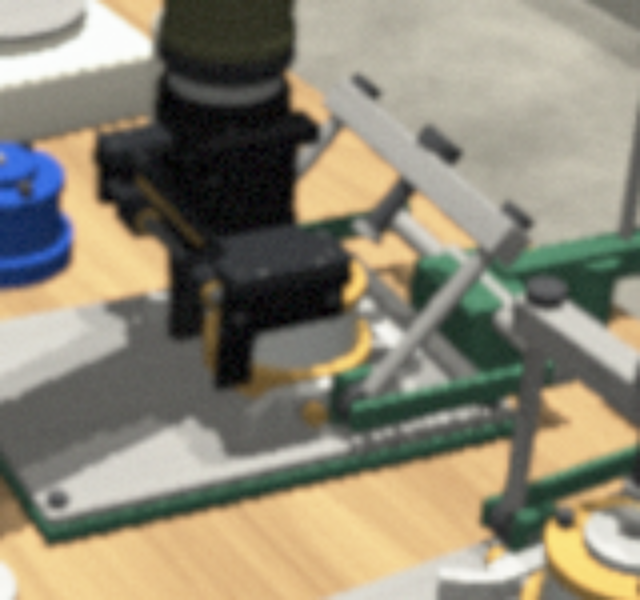

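Call:
carry_out(increments="0.575 -0.004 0 0 0 0 0; 0.575 -0.004 0 0 0 0 0")

```text
time_s: 9.3
tool_pos: [0.5477, 0.156, 0.0993]
tool_rot: [-179.5, -0.6, 174.7]
force: [-10.0, 1.9, 3.8]
grip_width: 0.0503
```

```bash
python3 -c "
from h import *
st()"
```

```text
t 9.3 u -0.0498 v 0.0020 z 0.0993 rot [-179.51   -0.64  174.73] F [-10.16   0.84] 3.84 w 0.0503 q7 [-31.  19.  15. 106.  -6.  56.  71.]
```

Call:
carry_out(increments="0.575 0.012 0 0 0 0 0; 0.575 0.03 0 0 0 0 0; 0.575 0 0 -0.05 0 0 0; 0.575 0 0 -0.06 0 0 0; 1 0 0 -0.06 0 0 0; 1 0 0 -0.025 0 0 0; 1 0 0 0 0 0 0")

```text
time_s: 10.18
tool_pos: [0.5072, 0.1594, 0.3017]
tool_rot: [-179.6, 0.1, 174.6]
force: [0.1, 0.2, 0.2]
grip_width: 0.072
```

```bash
python3 -c "
from h import *
st()
p=read_camera('side');cv2.imwrite('pics/s8.png',cv2.resize(p['img'][110:300,300:540],None,fx=3.2,fy=3.2,interpolation=2))
w=read_camera('wrist');cv2.imwrite('pics/w8.png',w['img'])
t=read_camera('top');cv2.imwrite('pics/t8.png',t['img'])"
```

```text
t 10.18 u -0.0904 v 0.0013 z 0.3017 rot [-1.7960e+02  1.3000e-01  1.7459e+02] F [0.1  0.25] 0.21 w 0.072 q7 [-35.   4.  15. 100.  -1.  77.  65.]
```

View pics/s8.png

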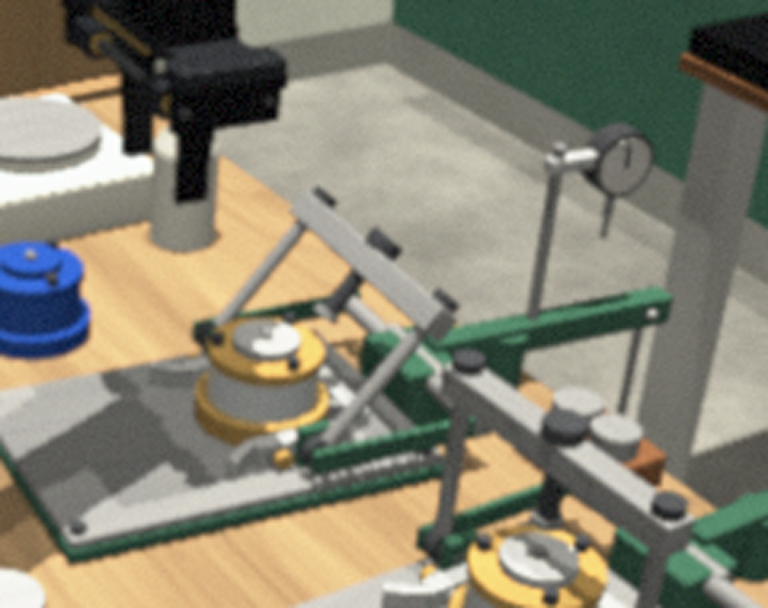

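View pics/w8.png

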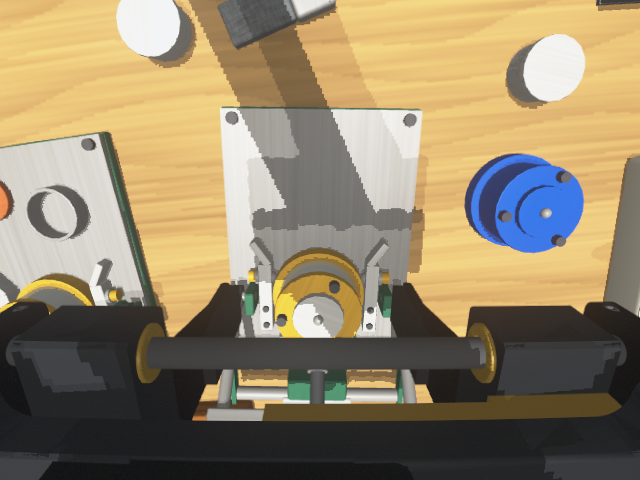

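View pics/t8.png

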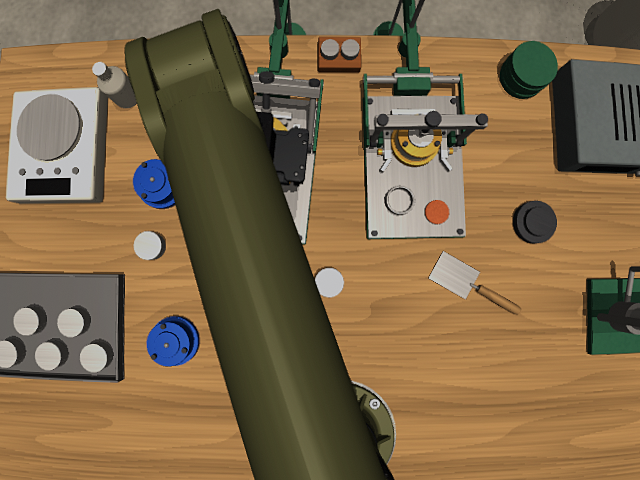

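```bash
python3 -c "
from h import *
w=read_camera('wrist');s=read_camera('side')
R=W(SEAT,[[0,0,.094]],YAW)
print(proj(w,R),proj(s,R))
for pp,uv in ((w,[[318.5,320]]),(s,[[300+269/3.2,110+339/3.2]])):
    X=onz(pp,uv,.094)[0]; d=X[:2]-SEAT;c,sn=np.cos(YAW),np.sin(YAW);print(X,d[0]*c+d[1]*sn,-d[0]*sn+d[1]*c)
b=s['img'][190:270,350:430];cv2.imwrite('pics/z.png',cv2.resize(b,None,fx=7,fy=7,interpolation=2))
b=w['img'][230:400,220:420];cv2.imwrite('pics/z2.png',cv2.resize(b,None,fx=3.5,fy=3.5,interpolation=2))
"
```

```text
[[316.85283467 324.82355961]] [[383.10488032 214.09568935]]
[0.5920111 0.1510216 0.094    ] -0.005167658336204642 0.0015070924058847544
[0.59425036 0.1407748  0.094     ] -0.0019043521660207208 -0.008460958117997523
```

View pics/z.png

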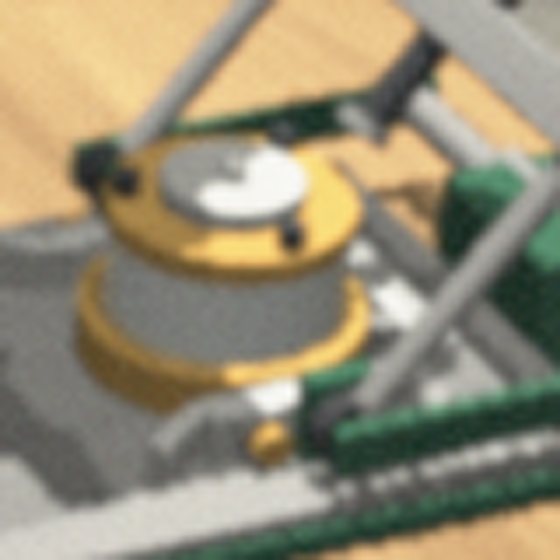

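View pics/z2.png

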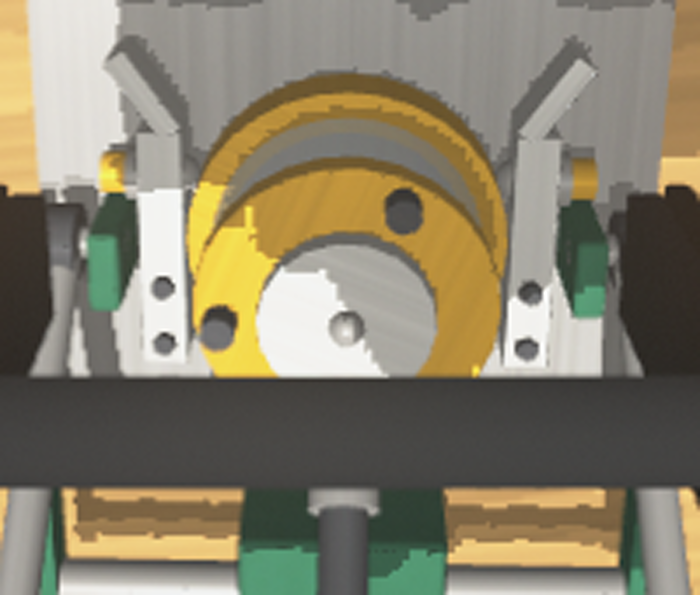

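```bash
python3 -c "
from h import *
w=read_camera('wrist')
P=W(SEAT,[[-.062,.065,.038],[-.062,-.065,.038],[-.036,.051,.038],[-.036,-.051,.038],[0,0,.094],[-.05,0,.038],[-.054,0,.038]],YAW)
print(((proj(w,P)-[220,230])*3.5).round(0))
"
```

```text
[[562.  54.]
 [124.  50.]
 [510. 136.]
 [174. 132.]
 [339. 335.]
 [342.  90.]
 [342.  78.]]
```

Call:
carry_out(increments="1 -0.03 0 0 0 0 0.4; 1 -0.042 0 0 0 0 0; 1 -0.042 0 0 0 0 0; 1 -0.042 0 0 0 0 0; 1 -0.035 0 0 0 0 0; 1 -0.01 0 0 0 0 0; 1 0 0 0 0 0 0")

```text
time_s: 11.35
tool_pos: [0.7081, 0.1394, 0.2843]
tool_rot: [-179.0, -1.1, 174.3]
force: [0.1, 0.1, 0.8]
grip_width: 0.087
```

```bash
python3 -c "
from h import *
st()
p=read_camera('side');cv2.imwrite('pics/s9.png',cv2.resize(p['img'][60:300,300:560],None,fx=2.5,fy=2.5,interpolation=2))
w=read_camera('wrist');cv2.imwrite('pics/w9.png',w['img'])"
```

```text
t 11.35 u 0.1115 v 0.0016 z 0.2843 rot [-178.98   -1.14  174.34] F [0.04 0.14] 0.8 w 0.087 q7 [-26.  29.  19.  71.  -8.  83.  76.]
```

View pics/s9.png

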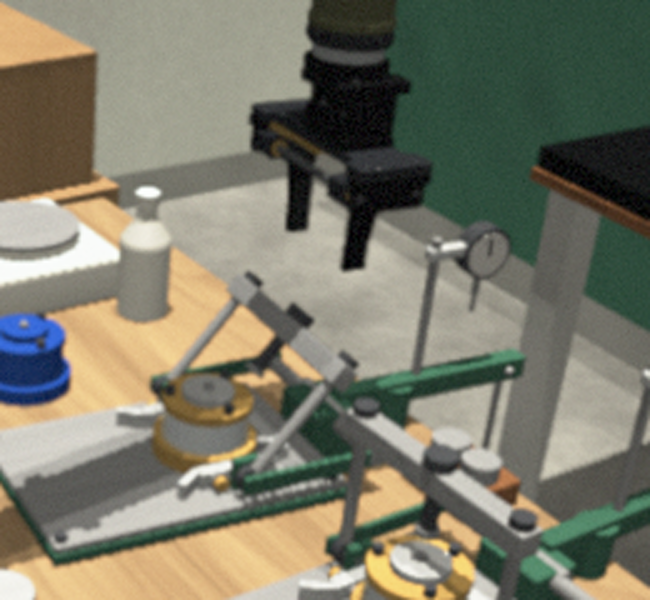

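View pics/w9.png

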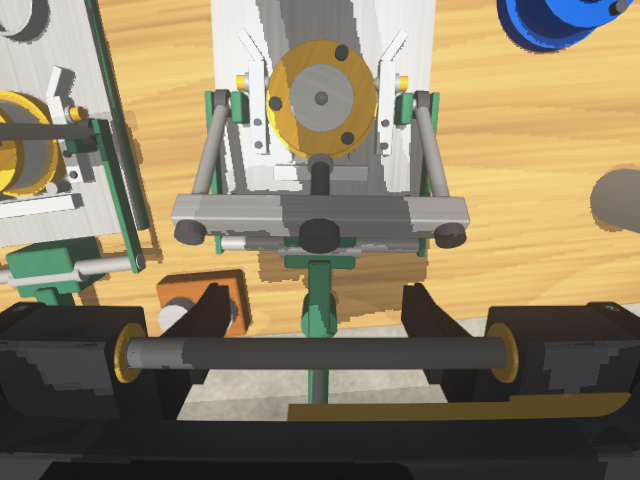

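```bash
python3 -c "
from h import *
w=read_camera('wrist')
for th in (.6,.65,.69,.73): print(th,proj(w,W(SEAT,[[.148*np.sin(th),0,.04+.148*np.cos(th)]],YAW)))
print(proj(w,W(SEAT,[[0,0,.094],[.118,.05,.125],[.118,-.05,.125]],YAW)))
"
```

```text
0.6 [[316.43686639 227.13641698]]
0.65 [[316.50058978 234.50243393]]
0.69 [[316.55491617 239.80601411]]
0.73 [[316.61183346 244.60097099]]
[[318.21101141  96.48952349]
 [383.27616278 259.72858081]
 [251.06458265 258.58274578]]
```

Call:
carry_out(increments="1 -0.009 -0.001 0 -1 -1.1 0; 1 0 0 0 0 0 0; 1 0 0 0.025 0 0 0; 1 0 0 0.025 0 0 0; 1 0 0 0.02 0 0 0; 1 0 0 0 0 0 0")

```text
time_s: 12.25
tool_pos: [0.7159, 0.1393, 0.2177]
tool_rot: [179.7, 0.4, 174.5]
force: [-0.3, 0.1, 0.8]
grip_width: 0.0866
```

```bash
python3 -c "
from h import *
st()
p=read_camera('side');cv2.imwrite('pics/s10.png',cv2.resize(p['img'][60:300,300:560],None,fx=2.5,fy=2.5,interpolation=2))
w=read_camera('wrist');cv2.imwrite('pics/w10.png',w['img'])"
```

```text
t 12.25 u 0.1193 v 0.0024 z 0.2177 rot [179.65   0.36 174.49] F [-0.27  0.07] 0.76 w 0.0866 q7 [-25.  31.  18.  76. -10.  74.  77.]
```

View pics/s10.png

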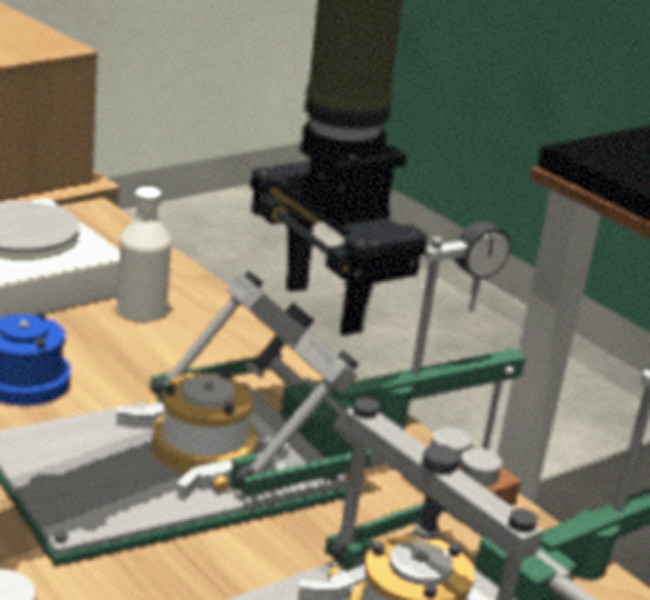

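View pics/w10.png

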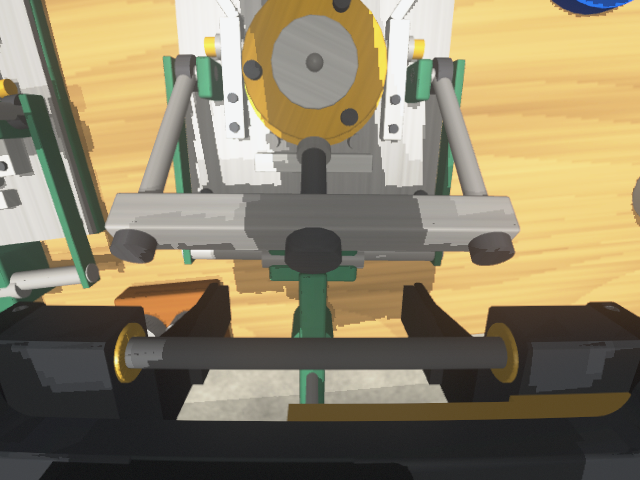

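Call:
carry_out(increments="1 0 -0.002 0.012 0.3 0.3 0; 1 0 0 0.007 0 0 0; 1 0 0 0 0 0 0; 1 0.007 0 0 0 0 0; 1 0.007 0 0 0 0 0; 1 0.007 0 0 0 0 0")

```text
time_s: 13.1
tool_pos: [0.7006, 0.1388, 0.2047]
tool_rot: [179.8, 1.2, 174.4]
force: [10.9, -0.4, 3.1]
grip_width: 0.0871
```

```bash
python3 -c "
from h import *
st()"
```

```text
t 13.1 u 0.1041 v 0.0003 z 0.2047 rot [179.75   1.19 174.37] F [10.92  0.67] 3.14 w 0.0871 q7 [-26.  29.  18.  81.  -9.  71.  77.]
```

Call:
carry_out(increments="1 0.007 0 0.003 0 1 0; 1 0.007 0 0.001 0 0.3 0; 1 0.007 0 0.001 0 0.3 0; 1 0.007 0 0.001 0 0.3 0")

```text
time_s: 13.6
tool_pos: [0.6896, 0.1393, 0.2131]
tool_rot: [179.2, 2.4, 174.0]
force: [8.7, -0.1, 1.5]
grip_width: 0.087
```

```bash
python3 -c "
from h import *
st()
p=read_camera('side');cv2.imwrite('pics/s11.png',cv2.resize(p['img'][60:300,300:560],None,fx=2.5,fy=2.5,interpolation=2))"
```

```text
t 13.6 u 0.0931 v -0.0003 z 0.2131 rot [179.21   2.44 174.05] F [8.65 0.77] 1.51 w 0.087 q7 [-27.  26.  18.  83.  -9.  69.  76.]
```

View pics/s11.png

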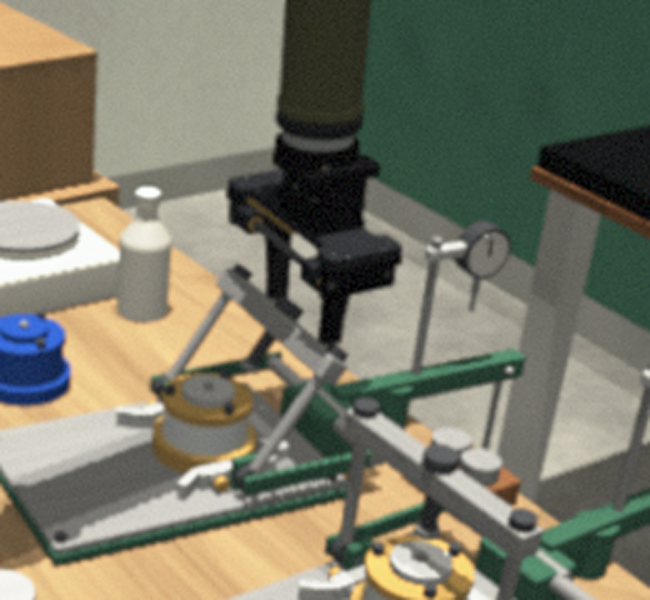

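Call:
carry_out(increments="1 0.008 0 0.006 0.5 1.5 0; 1 0.009 0 0.004 0 1 0; 1 0.009 0 0.003 0 1 0; 1 0.009 0 0.003 0 1 0")

```text
time_s: 14.15
tool_pos: [0.6793, 0.1399, 0.2198]
tool_rot: [178.9, 2.3, 173.8]
force: [10.9, -0.7, 6.9]
grip_width: 0.0871
```

```bash
python3 -c "
from h import *
st()"
```

```text
t 14.15 u 0.0828 v -0.0007 z 0.2198 rot [178.9    2.28 173.82] F [10.96  0.4 ] 6.94 w 0.0871 q7 [-27.  25.  18.  84.  -8.  70.  76.]
```

Call:
carry_out(increments="1 -0.01 0 0 1 2 -0.3; 1 0 0 0.012 0 0 0; 1 0 0 0.01 0 0 0; 1 0 0 0 0 0 0")

```text
time_s: 14.65
tool_pos: [0.6879, 0.1392, 0.1987]
tool_rot: [179.8, 0.3, 174.2]
force: [0.1, -1.0, 0.2]
grip_width: 0.0871
```

```bash
python3 -c "
from h import *
st()
p=read_camera('side');cv2.imwrite('pics/s12.png',cv2.resize(p['img'][60:300,300:560],None,fx=2.5,fy=2.5,interpolation=2))
w=read_camera('wrist');cv2.imwrite('pics/w12.png',w['img'])"
```

```text
t 14.65 u 0.0914 v -0.0006 z 0.1987 rot [179.82   0.34 174.16] F [ 0.24 -1.01] 0.16 w 0.0871 q7 [-27.  28.  18.  82.  -9.  71.  77.]
```

View pics/s12.png

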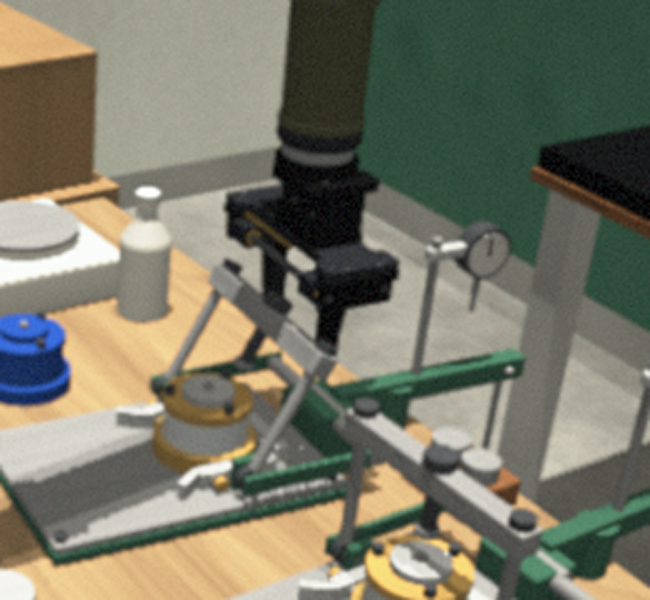

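View pics/w12.png

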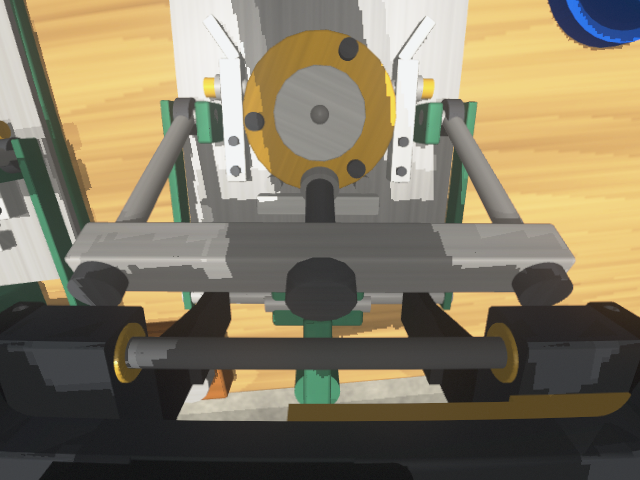

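Call:
carry_out(increments="1 0.008 0 0.002 0 0.5 0; 1 0.009 0 0.005 0 1 0; 1 0.009 0 0.006 0.2 1.5 0; 1 0.009 0 0.006 0.2 1.5 0; 1 0.009 0 0.006 0.2 1.5 0")

```text
time_s: 15.38
tool_pos: [0.6618, 0.1413, 0.1922]
tool_rot: [179.8, -2.5, 173.9]
force: [7.3, -0.6, 4.1]
grip_width: 0.0871
```

```bash
python3 -c "
from h import *
st()"
```

```text
t 15.38 u 0.0652 v -0.0011 z 0.1922 rot [179.79  -2.52 173.88] F [7.32 0.12] 4.11 w 0.0871 q7 [-27.  27.  18.  85.  -9.  72.  76.]
```

Call:
carry_out(increments="1 0.007 0 -0.005 0 -1.5 0; 1 0.009 0 0.002 0 0 0; 1 0.009 0 0.003 0 0.5 0")

```text
time_s: 15.75
tool_pos: [0.6414, 0.1431, 0.1977]
tool_rot: [179.6, -0.5, 173.8]
force: [5.2, -0.9, 3.5]
grip_width: 0.087
```

```bash
python3 -c "
from h import *
st()"
```

```text
t 15.75 u 0.0448 v -0.0014 z 0.1977 rot [179.62  -0.54 173.84] F [ 5.25 -0.39] 3.54 w 0.087 q7 [-28.  23.  18.  89.  -8.  69.  75.]
```

Call:
carry_out(increments="1 0.008 0.0005 0.002 0.1 0 0; 1 0.007 0 0.002 0 0 0")

```text
time_s: 16.0
tool_pos: [0.6284, 0.1447, 0.1974]
tool_rot: [179.6, 0.0, 173.8]
force: [4.1, -0.3, 3.2]
grip_width: 0.0871
```

```bash
python3 -c "
from h import *
st()
p=read_camera('side');cv2.imwrite('pics/s13.png',cv2.resize(p['img'][60:300,300:560],None,fx=2.5,fy=2.5,interpolation=2))
w=read_camera('wrist');cv2.imwrite('pics/w13.png',w['img'])"
```

```text
t 16.0 u 0.0317 v -0.0011 z 0.1974 rot [179.62   0.   173.85] F [4.1  0.16] 3.22 w 0.0871 q7 [-29.  21.  18.  91.  -7.  68.  74.]
```

View pics/s13.png

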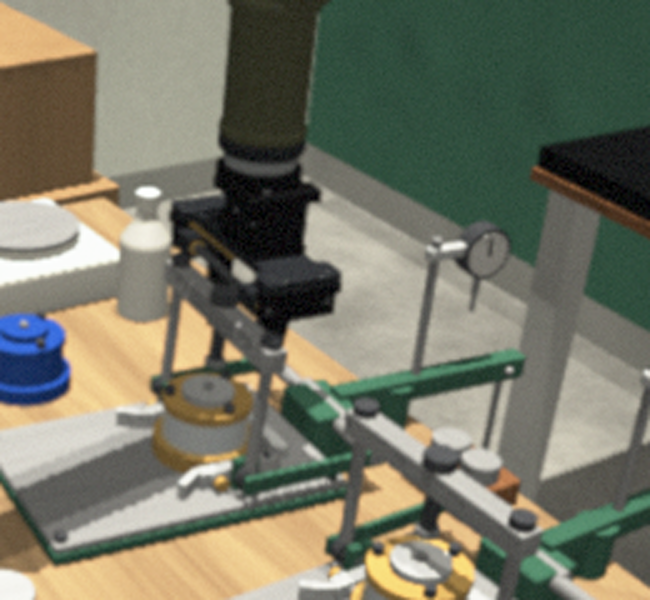

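View pics/w13.png

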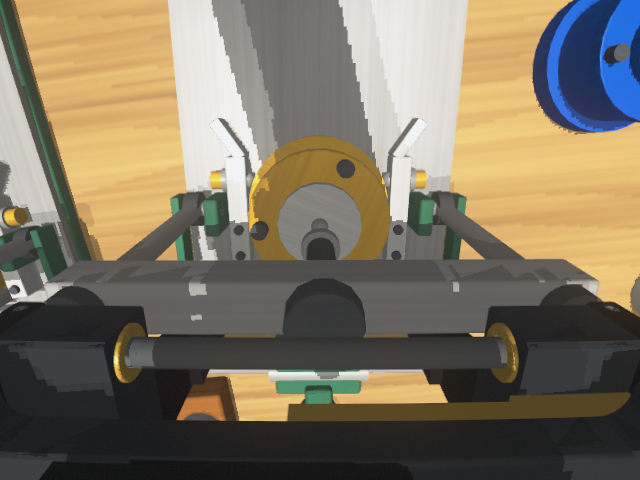

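Nearly upright; I'll go on in smaller rows until the stop shows in the force.

Call:
carry_out(increments="1 0.006 0 0.001 0.1 0 0; 1 0.006 0 0.001 0 0 0")

```text
time_s: 16.35
tool_pos: [0.6194, 0.1457, 0.196]
tool_rot: [179.7, 0.5, 173.9]
force: [23.7, -0.4, -4.5]
grip_width: 0.0868
```

```bash
python3 -c "
from h import *
st()"
```

```text
t 16.35 u 0.0227 v -0.0010 z 0.1960 rot [179.67   0.53 173.88] F [23.59  2.04] -4.54 w 0.0868 q7 [-30.  20.  18.  93.  -7.  67.  73.]
```

Call:
carry_out(increments="1 -0.01 0 0 0 0 0; 1 -0.015 0 0 0 0 0; 1 -0.005 0 -0.03 0 0 0; 1 0 0 -0.06 0 0 0; 1 0 0 -0.03 0 0 0; 1 0 0 0 0 0 0")

```text
time_s: 17.1
tool_pos: [0.6455, 0.1429, 0.3111]
tool_rot: [180.0, -0.8, 173.9]
force: [0.4, -0.4, -0.2]
grip_width: 0.0871
```

```bash
python3 -c "
from h import *
st()
p=read_camera('side');cv2.imwrite('pics/s14.png',cv2.resize(p['img'][60:300,300:560],None,fx=2.5,fy=2.5,interpolation=2))
w=read_camera('wrist');cv2.imwrite('pics/w14.png',w['img'])
for th in (-.03,0,.05,.1): print(th,proj(w,W(SEAT,[[.148*np.sin(th),0,.04+.148*np.cos(th)]],YAW)),proj(p,W(SEAT,[[.144*np.sin(th),-.088,.04+.144*np.cos(th)]],YAW)))
print(proj(w,W(SEAT,[[0,.1,.04],[0,-.1,.04]],YAW)))"
```

```text
t 17.1 u 0.0489 v -0.0012 z 0.3111 rot [179.96  -0.84 173.88] F [ 0.43 -0.37] -0.25 w 0.0871 q7 [-29.  20.  19.  80.  -7.  82.  74.]
-0.03 [[317.86299311 186.13311464]] [[403.39295718 197.20925233]]
0 [[317.89376898 193.46662933]] [[405.15443506 196.8515454 ]]
0.05 [[317.94131655 205.42196125]] [[408.06632569 196.37628495]]
0.1 [[317.98401346 216.97479889]] [[410.94108737 196.05244521]]
[[416.33525688 169.59385365]
 [217.83041647 170.74643606]]
```

View pics/s14.png

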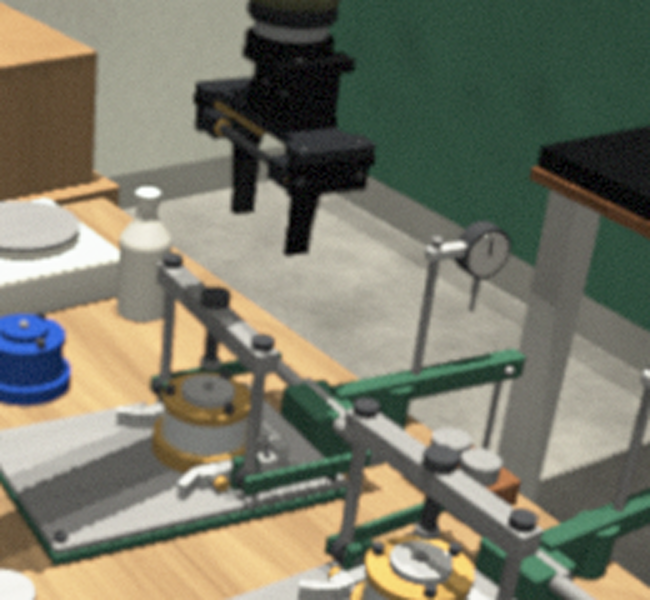

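View pics/w14.png

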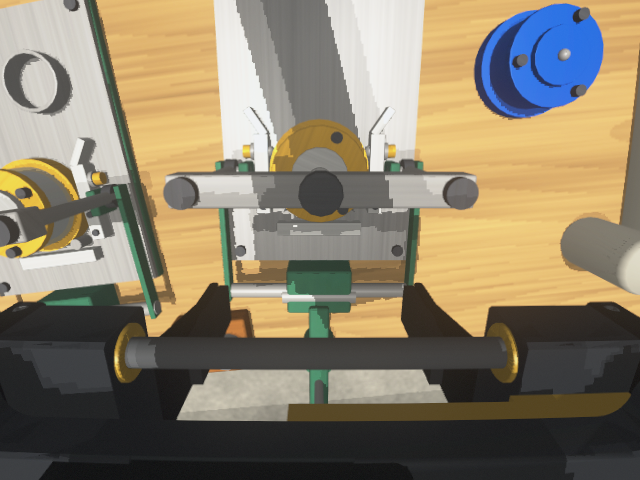

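```bash
python3 -c "
from h import *
w=read_camera('wrist')
P=W(SEAT,[[-.05,0,.038],[-.054,0,.038],[-.036,.051,.038],[-.036,-.051,.038]],YAW); print(proj(w,P))
b=w['img'][90:240,220:420];cv2.imwrite('pics/z4.png',cv2.resize(b,None,fx=4,fy=4,interpolation=2))
print((proj(w,P)-[220,90])*4)"
```

```text
[[317.17242776 118.81242649]
 [317.15294272 114.48300265]
 [369.23858487 133.55788174]
 [265.27092672 134.17183401]]
[[388.68971104 115.24970597]
 [388.61177088  97.93201061]
 [596.95433949 174.23152697]
 [181.08370689 176.68733603]]
```

View pics/z4.png

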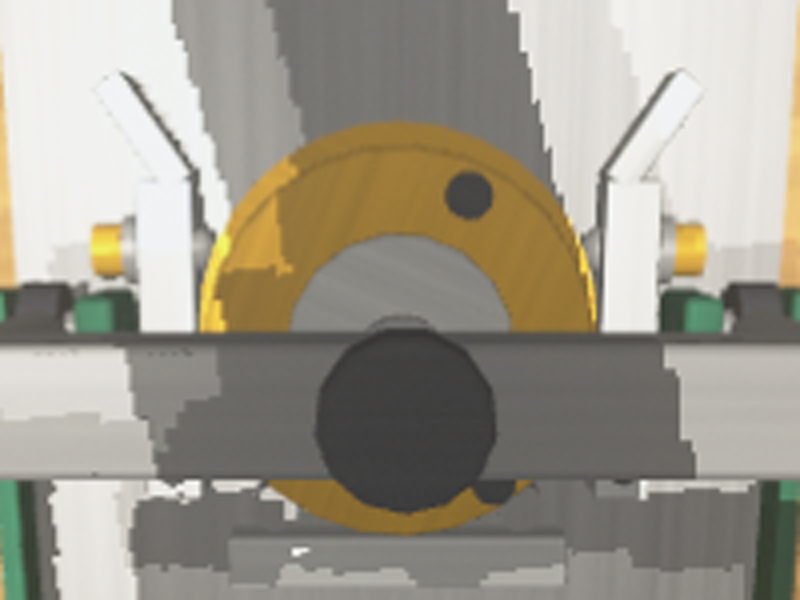

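```bash
python3 -c "
from cell import *
print(sign_off())"
```

```text
the job is handed in; nothing more can be done
None
```

I pushed the loose yellow cell home in the empty frame, brought that frame's yoke upright, and handed the job in with the arm clear. The clock read about 17 s.

**Cell:** I used the two part-open fingers as a cradle on the cell's base and slid it between the rails. At the sprung balls the first push stalled at 13 N, with the tool pitching back and sinking a few mm. I eased off and pushed again. The cell then went past and stopped against the pins at 10 N.

**Yoke:** I pulled the cross-bar forward from behind with both fingers. They rode up along the bar once, so I lowered them again and finished the pull. The stop showed as a rise to 24 N.

**Last checks:**
- **Cell position:** the front of its base was within about 1 mm of the predicted home position in the wrist picture, and both sprung balls were showing out of the rails.
- **Yoke angle:** between about -0.02 and 0 rad in the wrist and side pictures.
- **Neighbouring frame:** I did not go near it, and what showed of it in the pictures looked unmoved; I did not measure it.
- **Tool:** the force reading was near zero and nothing was touched at hand-in.
- **Disagreement:** the side camera put the frame and cell about 6 to 8 mm further right than the top camera. For the cell that was a rough pixel reading. A closer look at the enlarged crop put it within about 2 pixels of the home position.

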